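Ease a caddy off its upturned peg

TASK

The orange caddy hangs by its handle slot on the steel peg, kept there by the peg's upturned end. Slide it along to the bend, lift and tilt it back to follow the upturned end, and bring it off without straining the peg (never more than about 20 N on it); then set it down gently, upright, in the middle of the green mat and let go. Leave everything else where it stands.

Things in the scene. Friction and masses are not known exactly. Their poses are not given: they have to be found in the camera images.
- caddy_mid (a point): Middle of the loose orange caddy (170-350 g), 70.5 mm above its underside. 141 mm tall in all: an open tray 70 (x) x 110 (y) x 45 mm and, in its middle, an upright handle plate 14 mm thick (x), 74 mm wide (y), up to the top. Caddy axes: z up, x along the peg towards its upturned end as it hangs at the start, underside 40 mm above the table.
- caddy_slot (a point): Centre of the slot that goes along x through the caddy's handle plate: 50 mm wide (y), 18 mm high, 75 to 93 mm above the underside. The 10 mm peg runs through it; at the start the slot's top rests on the peg. An upright caddy jams on the upturned end; it passes if tilted back about 38 degrees (top towards the post, tray swinging outward) as it goes round the bend.
- caddy_grip (a point): Point in the middle of the solid grip bar above the slot, 134 mm above the underside (bar: 93 to 141 mm up, 14 mm thick in x, 74 mm wide in y). Grip it from above across its 14 mm thickness, fingers closing along the caddy's x, fingertips 20 mm or more above the slot so that they clear the peg's upturned end.
- stand: Fixed stand: blue post 24 (x) x 30 mm, 144 mm tall, on a steel base plate 130 x 130 x 12 mm. Origin at table height on the post's axis; z up, x is the level direction in which the peg points, roughly to the robot's left; the caddy comes off that way. Peg and stand are rigid, and must never take more than 20 N from the caddy.
- peg_root (a point): Point on the steel peg's axis inside the post, 128 mm above the table. The peg is a round bar 10 mm thick, level and straight along the stand's x, then bent up for 28 mm more, plus a round end of 5 mm. It is adjustable and set anew each time: the bend lies 105 to 140 mm from this point, its angle is 32 to 48 degrees; neither is measured: see or feel them. The caddy's middle starts 66 to 80 mm from this point.
- mat: Green mat fixed to the table, 150 (x) x 180 (y) x 3 mm; origin at its centre at table height (its top is 3 mm higher); the caddy is lowered on to it gently, not dropped (under 0.3 m/s); to the left or right of the stand. On the other side is a fixed wooden crate 140 x 150 x 55 mm.
- caddy: The same caddy; origin at the centre of its underside.
- can_a: Loose red can, 66 mm across, 95 mm tall. Leave it alone; origin at the centre of its underside.
- can_b: Loose red can, 66 mm across, 95 mm tall. Leave it alone; origin at the centre of its underside.
- can_c: Loose low blue can, 72 mm across, 60 mm tall. Leave it alone; origin at the centre of its underside.
- jar_a: Loose jar with blue lid, 64 mm across, 110 mm tall. Leave it alone; origin at the centre of its underside.
- jar_b: Loose jar with red lid, 64 mm across, 110 mm tall. Leave it alone; origin at the centre of its underside.
- carton: Loose cardboard carton, 50 x 90 x 70 mm. Leave it alone; origin at the centre of its underside.
There are look-alikes about, which are no part of the job. Of the things shaped like the caddy, the orange one is meant. Several things have the shape of the mat; the one meant has the colours described above.

How it is judged:
By the outcome, as a careful person would: the job done as asked, in the order asked, and still so for the second after the job is handed in, with the robot touching nothing.
It also fails if it takes over 72 s, if anything falls off the work surface, if the arm or the gripper's body presses on something with over 40 N, if the wrist force passes 120 N, or if a joint passes its speed limit or range.

ROBOT

A 6-joint arm with a two-finger parallel gripper is mounted at the origin on the work surface. World frame = base frame: x ahead of the robot, y to its left, z up, the work surface at z = 0. Lengths are in m, angles in rad, forces in N, time in s.
With the tool pointing down it reaches from about 0.35 to 0.775 m from the base axis. Payload 7.3 kg.
Tool frame: the origin (TCP) lies midway between the tips of the shut fingers; the grasp point (between the pads) lies 19 mm behind it; z points along the fingers, y is the direction in which the jaws open and shut (so a half turn about z gives the same grasp; the last joint's range is limited). The gripper opens to 92 mm and grips with 3 to 60 N. Pads are 19 mm wide; open, the fingers measure 130 mm over their backs; the gripper's body (75 mm by 190 mm) begins 47 mm behind the grasp point.
Start: joints at [1.118, 0.342, 1.524, -0, 1.275, -0.146], TCP at [0.159, 0.501, 0.205] pointing down, gripper open.
Joint ranges: [-2.53, 2.53], [-0.77, 2.02], [0.04, 2.7], [-1, 4.14], [0.28, 2.66], [-3.11, 3.11]. Speed limits (rad/s): [2.57, 2.57, 3.14, 3.14, 3.14, 3.14].

INTERFACE

Orientations are given as [roll, pitch, yaw] about the fixed x, y, z axes, in that order (R = Rz(yaw) Ry(pitch) Rx(roll)).
In Python, from cell import status, eyes, job gives the robot as it stands.
- The arm moves only by the tool jog_arm, never from a script. Its argument "series" is a list of rows, each a list of 3 entries, a list of its own where there are three numbers: the gripper command: -1 is shut, 1 is fully open, values between are in proportion, then the shift along the tool's x, y, z in m, then the turn, a rotation vector about the tool's x, y, z in rad. In form: [[grip, [x, y, z], [ax, ay, az]], ...]. A call has 1 to 12 rows; each row is the pose to reach, as a shift and turn from the pose commanded when the call began, along the tool's axes at that moment; what a row does not reach only later rows make up. A row lasts 1/12 s, in which the tool goes at most 41.7 mm and 7.16 degrees, less where a joint would pass 70% of its speed; a pose out of reach is approached as far as the arm can. A call with a gripper value outside its range is refused whole. The fingers move at their own pace and stop on an object; "squeeze" is the grip in N (left out, the last holds). Time passes only in rows, so rows that repeat a pose let the fingers close. It gives the time, the measured TCP pose, the force and the opening at its end, in the units of the state.
- status.observe(): the state, without advancing time (a new reading comes with each control period).
- eyes.read_camera(name): name is "scene" or "top" or "wrist"; returns a dict with "img" (384x512x3 uint8, red, green, blue), "range_z" (384x512 float32, m along the optical axis (not along the pixel's ray), 0 where there is no reading), "camera_matrix" (3x3 intrinsics, pixels), "T" (4x4, takes a point from camera to world coordinates); the wrist camera has in their place "tool_from_camera" (4x4, takes a point from camera to tool coordinates, whose origin is the TCP and whose axes are the flange's). Camera axes: x right, y down, z forward; pixel columns grow to the right and rows downward; lengths in m; the calibration is good to about 2 mm. A picture is of the moment at which its call begins: read the wrist's pose just before it.
- job.hand_in(): hands the job in, once; it reports no verdict.
The state is a dict: "time": time; "qpos": joint angles; "qvel": joint speeds; "joint_efforts": joint torques, N m; "tool_pos": TCP position; "tool_rot": TCP orientation; "contact_force": force on the tool from outside, world axes, zero at the start; "torque": the same for the moment, N m; "opening": finger opening in m.
Only numpy, scipy, OpenCV 4.12 (cv2) and the standard library are available. Lean on these libraries where they do the work, as an engineer would, in place of code of your own. Each camera call takes 0.05 s, during which the arm holds its last target.

## Working session

There is one attempt and no reset: what is moved stays moved. The work goes in short steps, Python scripts to look and compute and a tool call to move; the robot and the scene stay as the last step left them, time stands still between calls to the robot, and variables do not carry over. Pictures are saved under pics/ and viewed, and the job is handed in when it is done.

Besides the shell and the picture viewer there is one more tool, called after "Request:" by a JSON object that holds its "api" and its "payload". jog_arm: Moves the arm, as the interface text tells. Its arguments: {"type":"object","properties":{"series":{"type":"array","items":{"type":"array"}},"squeeze":{"type":"number"}},"required":["series"]}

```bash
mkdir -p pics; ls
cat > h.py <<'E'
import numpy as np, cv2, pickle
from cell import status, eyes, job
def shot(n,tag):
    s=status.observe(); d=eyes.read_camera(n); d['state']=s
    pickle.dump(d,open(f'pics/{tag}.pkl','wb')); cv2.imwrite(f'pics/{tag}.png',cv2.cvtColor(d['img'],cv2.COLOR_RGB2BGR)); return d
def load(tag): return pickle.load(open(f'pics/{tag}.pkl','rb'))
def cloud(d,T=None):
    z=d['range_z']; K=d['camera_matrix']; v,u=np.mgrid[:z.shape[0],:z.shape[1]]
    P=np.stack([(u-K[0,2])/K[0,0]*z,(v-K[1,2])/K[1,1]*z,z],-1)
    T=d['T'] if T is None else T
    return P@T[:3,:3].T+T[:3,3]
E
python3 - <<'E'
from h import *
s=status.observe(); print(s)
for n in ['scene','top']:
    d=shot(n,n+'0'); print(n,d['T'].round(3).tolist(),d['camera_matrix'].tolist())
a=cv2.imread('pics/scene0.png')
E
```

```text
pics
{'time': 0.0, 'qpos': array([ 1.11801139e+00,  3.42718425e-01,  1.52502555e+00, -9.73539896e-06,
        1.27538035e+00, -1.46009244e-01]), 'qvel': array([ 2.12915607e-03,  1.19810889e-03, -6.14856900e-05,  5.51675853e-04,
       -2.40320733e-03, -1.09712062e-03]), 'joint_efforts': array([ 1.43465910e-03, -4.31253576e+01, -2.44216543e+01,  7.19026546e-02,
        5.62112918e-02, -1.76619919e-04]), 'tool_pos': array([0.15833535, 0.50009447, 0.20464424]), 'tool_rot': array([-3.14007593e+00, -2.13633461e-04,  2.83481964e+00]), 'contact_force': array([ 0.41084902,  0.27560541, -0.57797947]), 'torque': array([-0.02816584, -0.07267406, -0.03466874]), 'opening': 0.09159033152552264}
scene [[-0.611, 0.496, -0.617, 1.633], [0.792, 0.368, -0.488, 0.984], [-0.015, -0.786, -0.618, 1.283], [0.0, 0.0, 0.0, 1.0]] [[493.1423611052546, 0.0, 250.5502912041351], [0.0, 493.1423611052546, 182.15535386608343], [0.0, 0.0, 1.0]]
top [[0.024, -0.981, 0.194, 0.243], [-1.0, -0.023, 0.01, 0.08], [-0.005, -0.194, -0.981, 1.339], [0.0, 0.0, 0.0, 1.0]] [[374.6772446892012, 0.0, 256.0006467025691], [0.0, 374.6772446892012, 189.55822695107892], [0.0, 0.0, 1.0]]
```

View pics/scene0.png

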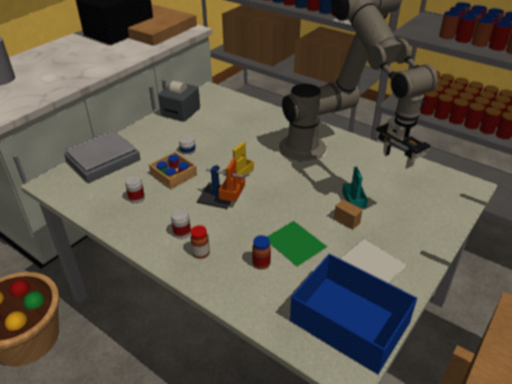

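View pics/top0.png

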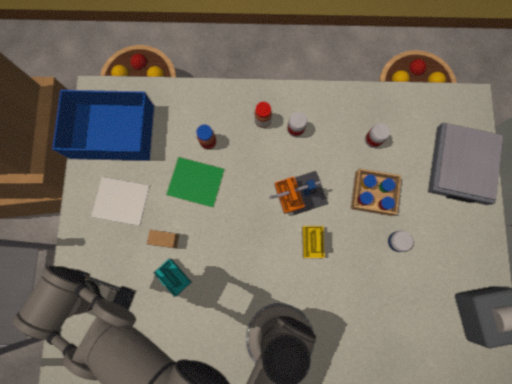

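The scene view shows the orange caddy at about (232,183), with a yellow look-alike at (243,160) and a teal one at (355,190). In the top view these are at (290,195), (314,242) and (172,277). The green mat is at top (195,182) and the white look-alike mat at (120,200). I choose the orange caddy and the green mat, and will check them in a close crop.

Run:
```python
from h import *
a=cv2.imread('pics/scene0.png')[130:215,180:280]; b=cv2.imread('pics/top0.png')[150:260,150:345]
cv2.imwrite('pics/c1.png',cv2.resize(a,None,fx=7,fy=7,interpolation=2)); cv2.imwrite('pics/c2.png',cv2.resize(b,None,fx=4,fy=4,interpolation=2))
for n in ['top0','scene0']:
    d=load(n); P=cloud(d); hsv=cv2.cvtColor(d['img'],cv2.COLOR_RGB2HSV)
    for nm,lo,hi in [('orange',(5,180,90),(14,255,255)),('green',(55,120,40),(75,255,255)),('blue',(105,100,40),(125,255,255))]:
        m=cv2.inRange(hsv,lo,hi); k,l,st,c=cv2.connectedComponentsWithStats(m)
        for i in range(1,k):
            if st[i,4]<60: continue
            q=P[(l==i)&(d['range_z']>0)]
            print(n,nm,st[i],q.min(0).round(3),q.max(0).round(3),np.median(q,0).round(3))
```

```text
top0 orange [276 178  28  34 561] [ 0.42  -0.068  0.037] [0.538 0.025 0.186] [ 0.468 -0.019  0.075]
top0 green [ 167  158   56   48 1802] [ 0.447  0.22  -0.007] [0.621 0.416 0.011] [0.532 0.316 0.003]
top0 blue [  52   90  101   70 6355] [ 0.607  0.486 -0.143] [0.947 0.943 0.125] [0.734 0.664 0.019]
top0 blue [197 125  15  15 184] [0.659 0.252 0.101] [0.713 0.302 0.117] [0.685 0.277 0.109]
top0 blue [364 175  12  12 114] [ 0.519 -0.325  0.047] [ 0.561 -0.285  0.059] [ 0.538 -0.306  0.053]
top0 blue [382 178  13  13 124] [ 0.507 -0.389  0.042] [ 0.55  -0.349  0.06 ] [ 0.528 -0.37   0.053]
top0 blue [304 180  12  16  90] [ 0.487 -0.1    0.016] [ 0.517 -0.073  0.148] [ 0.498 -0.084  0.141]
top0 blue [360 192  13  12 121] [ 0.459 -0.311  0.035] [ 0.499 -0.271  0.06 ] [ 0.477 -0.291  0.053]
top0 blue [381 197  14  12 125] [ 0.444 -0.386  0.04 ] [ 0.483 -0.345  0.061] [ 0.461 -0.365  0.053]
scene0 orange [219 158  25  43 525] [ 0.363 -0.105  0.033] [0.549 0.031 0.185] [ 0.505 -0.01   0.079]
scene0 orange [194 235  13   9  63] [0.766 0.079 0.074] [0.809 0.109 0.1  ] [0.792 0.099 0.081]
scen
[... 316 characters left out ...]
e [445   3  25  13 150] [-0.954  0.278  0.454] [-0.738  0.337  0.466] [-0.842  0.31   0.46 ]
scene0 blue [462   6  24  13 159] [-0.948  0.354  0.451] [-0.739  0.415  0.468] [-0.839  0.386  0.46 ]
scene0 blue [479   9  24  14 168] [-0.956  0.433  0.453] [-0.735  0.495  0.466] [-0.842  0.464  0.46 ]
scene0 blue [496  13  16  14 133] [-0.953  0.509  0.452] [-0.732  0.573  0.465] [-0.818  0.538  0.46 ]
scene0 blue [211 166   8  29 136] [ 0.491 -0.098  0.016] [ 0.527 -0.069  0.147] [ 0.517 -0.081  0.098]
scene0 blue [254 236  15  13 171] [0.659 0.252 0.096] [0.722 0.307 0.115] [0.694 0.282 0.107]
scene0 blue [ 290  254  127  120 8790] [ 0.609  0.439 -0.007] [0.836 0.792 0.125] [0.696 0.642 0.038]
```

View pics/c1.png

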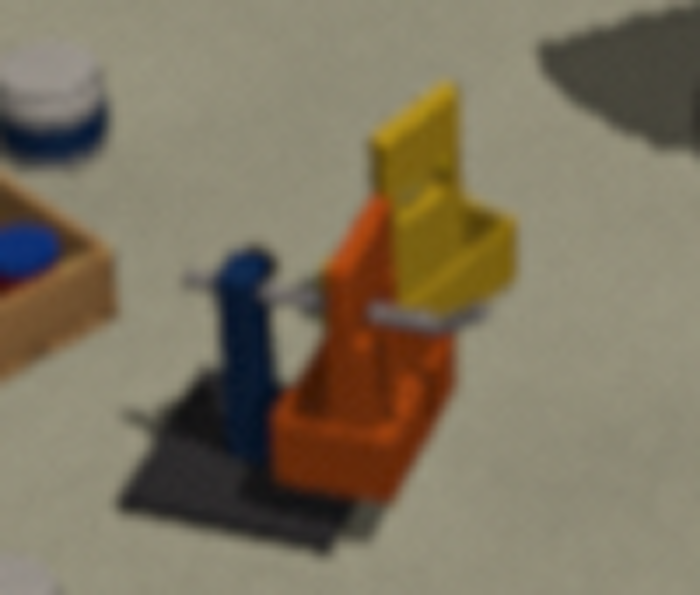

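View pics/c2.png

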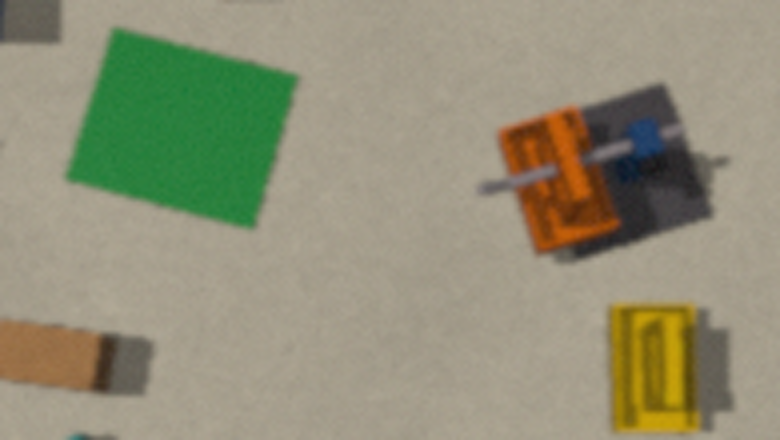

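Run:
```python
from h import *
d=shot('wrist','w0'); print(d['tool_from_camera'].round(4).tolist(), d['camera_matrix'].tolist())
def ray(d,u,v,z):
    K=d['camera_matrix'];r=d['T'][:3,:3]@np.array([(u-K[0,2])/K[0,0],(v-K[1,2])/K[1,1],1]);o=d['T'][:3,3];return o+r*(z-o[2])/r[2]
t=load('top0'); s=load('scene0')
for d in (t,s):
    hsv=cv2.cvtColor(d['img'],cv2.COLOR_RGB2HSV); m=cv2.inRange(hsv,(55,120,40),(75,255,255)); 
    n,l,st,c=cv2.connectedComponentsWithStats(m); i=1+np.argmax(st[1:,4]); q,_=max([(x,cv2.contourArea(x)) for x in cv2.findContours((l==i).astype('uint8'),0,1)[0]],key=lambda x:x[1])
    r=cv2.minAreaRect(np.array([ray(d,u,v,.003)[:2]*1000 for u,v in q.reshape(-1,2)],dtype=np.float32)); print('mat',r)
print('tip top', ray(t,150+484/4,150+188/4,.15), 'mid', ray(t,150+600/4,150+155/4,.128),'back',ray(t,150+680/4,150+129/4,.128),'post',ray(t,150+645/4,150+136/4,.144))
print('yellow',ray(t,314,242,.1))
```

```text
[[0.0002, -0.965, -0.2623, 0.0688], [1.0, 0.0002, 0.0002, -0.0009], [-0.0001, -0.2623, 0.965, -0.1801], [0.0, 0.0, 0.0, 1.0]] [[315.66231578439897, 0.0, 258.2769282559564], [0.0, 315.66231578439897, 195.95696714976643], [0.0, 0.0, 1.0]]
mat ((533.1961059570312, 316.51861572265625), (172.464599609375, 143.24951171875), 76.28549194335938)
mat ((537.6325073242188, 318.056396484375), (173.18267822265625, 144.5275421142578), 76.66278076171875)
tip top [0.45547934 0.04292441 0.15      ] mid [ 0.4892519  -0.05280991  0.128     ] back [ 0.51271659 -0.11882595  0.128     ] post [ 0.50265551 -0.08766892  0.144     ]
yellow [ 0.31791855 -0.10202834  0.1       ]
```

View pics/w0.png

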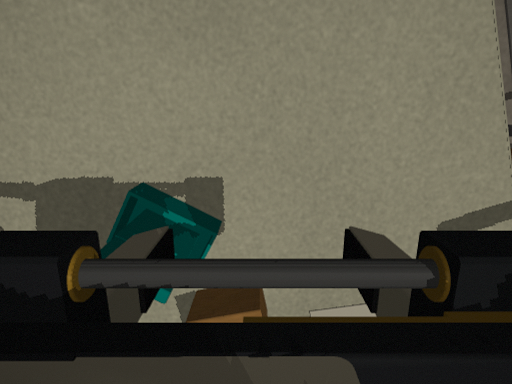

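The crops confirm the choice: the orange caddy on the blue-post stand, with the peg pointing left and bent up, and the green mat clear of things. Next I'll take a close wrist look at the peg.

```bash
cat >> h.py <<'E'
from scipy.spatial.transform import Rotation as Ro
def Rt(s): return Ro.from_euler('xyz',s['tool_rot'])
def goal(pos,yaw,tilt=0.0,s=None):
    """tool: down with yaw, then turned by tilt about tool x. prints shift & rotvec in tool axes"""
    s=s or status.observe(); R0=Rt(s)
    Rg=Ro.from_euler('z',yaw)*Ro.from_euler('x',np.pi)*Ro.from_rotvec([tilt,0,0])
    return R0.inv().apply(np.array(pos)-s['tool_pos']).round(4).tolist(), (R0.inv()*Rg).as_rotvec().round(4).tolist()
E
python3 - <<'E'
from h import *
print(goal([0.33,.36,.34],1.59)); print(goal([0.38,-.03,.34],.34))
E
```

```text
([-0.2059, -0.082, -0.1351], [-0.0011, 0.0005, 1.2447])
([-0.3714, -0.4387, -0.1348], [-0.0007, 0.0013, 2.4947])
```

Request:
{"api": "jog_arm", "payload": {"series": [[1, [0, 0, -0.04], [0, 0, 0.1]], [1, [-0.04, -0.02, -0.08], [0, 0, 0.2]], [1, [-0.08, -0.04, -0.11], [0, 0, 0.32]], [1, [-0.12, -0.06, -0.135], [0, 0, 0.44]], [1, [-0.16, -0.08, -0.135], [0, 0, 0.56]], [1, [-0.206, -0.082, -0.135], [0, 0, 0.68]], [1, [-0.206, -0.082, -0.135], [0, 0, 0.8]], [1, [-0.206, -0.082, -0.135], [0, 0, 0.92]], [1, [-0.206, -0.082, -0.135], [0, 0, 1.04]], [1, [-0.206, -0.082, -0.135], [0, 0, 1.16]], [1, [-0.206, -0.082, -0.135], [0, 0, 1.245]]]}}

```text
time: 1.07
tool_pos: [0.3304, 0.3597, 0.34]
tool_rot: [-3.141, 0.0, 1.583]
contact_force: [-0.4, -1.0, 0.8]
opening: 0.0921
```

Run:
```python
from h import *
s=status.observe();print(s['time'],s['tool_pos'],s['tool_rot'],s['qpos']); print(goal([0.38,-.03,.34],.34))
```

```text
1.0667 [0.33043205 0.35968981 0.34002699] [-3.14102332e+00  3.33042274e-04  1.58264873e+00] [6.70642794e-01 2.03307606e-01 1.34819116e+00 8.51943055e-05
 1.59074796e+00 6.58792153e-01]
([-0.3902, 0.0449, 0.0001], [-0.0003, 0.0006, 1.2426])
```

Request:
{"api": "jog_arm", "payload": {"series": [[1, [-0.04, 0.005, 0], [0, 0, 0.12]], [1, [-0.08, 0.01, 0], [0, 0, 0.24]], [1, [-0.12, 0.015, 0], [0, 0, 0.36]], [1, [-0.16, 0.02, 0], [0, 0, 0.48]], [1, [-0.2, 0.025, 0], [0, 0, 0.6]], [1, [-0.24, 0.03, 0], [0, 0, 0.72]], [1, [-0.28, 0.035, 0], [0, 0, 0.84]], [1, [-0.32, 0.04, 0], [0, 0, 0.96]], [1, [-0.36, 0.045, 0], [0, 0, 1.08]], [1, [-0.39, 0.045, 0], [0, 0, 1.2]], [1, [-0.39, 0.045, 0], [0, 0, 1.243]], [1, [-0.39, 0.045, 0], [0, 0, 1.243]]]}}

```text
time: 2.07
tool_pos: [0.3824, -0.0305, 0.34]
tool_rot: [-3.141, 0.001, 0.341]
contact_force: [-0.5, -0.1, -0.5]
opening: 0.0918
```

Run:
```python
from h import *
s=status.observe();print(s['time'],s['tool_pos'],s['tool_rot'],s['qpos'])
d=shot('wrist','w1')
cv2.imwrite('pics/w1b.png',cv2.resize(cv2.imread('pics/w1.png')[:260],None,fx=1.5,fy=1.5,interpolation=2))
```

```text
2.0667 [ 0.38239482 -0.03050589  0.33995926] [-3.14094012e+00  6.76665945e-04  3.41132244e-01] [-2.80232153e-01 -5.86650405e-03  1.58496847e+00  1.36648961e-04
  1.56342075e+00  9.49431079e-01]
```

View pics/w1b.png

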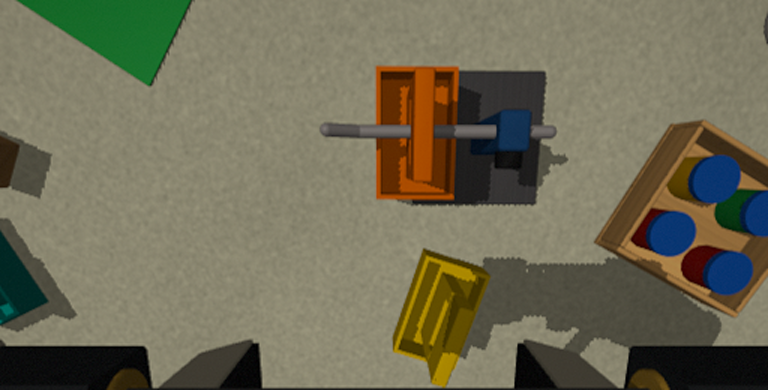

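The wrist view (crop ×1.5) shows the peg from its tip at (326,129) and the bend near (360,130). The handle plate is at (424,125) and the post at (512,130). Next I'll profile the peg in depth.

Run:
```python
from h import *
d=load('w1'); s=d['state']; T=np.eye(4);T[:3,:3]=Rt(s).as_matrix();T[:3,3]=s['tool_pos'];T=T@d['tool_from_camera']
P=cloud(d,T); hsv=cv2.cvtColor(d['img'],cv2.COLOR_RGB2HSV)
# orange plate top
m=cv2.inRange(hsv,(5,180,60),(16,255,255))>0
q=P[m&(P[...,2]>.165)&(P[...,2]<.2)]; r=cv2.minAreaRect((q[:,:2]*1000).astype(np.float32)); print('plate top',len(q),np.median(q,0).round(4),r)
q=P[m&(P[...,2]>.07)&(P[...,2]<.1)]; print('tray rim',cv2.minAreaRect((q[:,:2]*1000).astype(np.float32)),np.median(q[:,2]))
m=cv2.inRange(hsv,(105,100,30),(125,255,255))>0
q=P[m&(P[...,2]>.135)&(P[...,2]<.155)]; print('post top',np.median(q,0),cv2.minAreaRect((q[:,:2]*1000).astype(np.float32)))
# peg: grey & z>.11
g=(hsv[...,1]<50)&(P[...,2]>.115)&(P[...,2]<.2); g[:60]=0;g[120:]=0
ax=P[g]; 
xy=ax[:,:2]; l=cv2.fitLine(xy.astype(np.float32),cv2.DIST_HUBER,0,1e-4,1e-4).ravel(); print('line',l, np.degrees(np.arctan2(l[1],l[0])))
dd=l[:2]*np.sign(l[1]); t=(xy-l[2:])@dd; n=np.array([-dd[1],dd[0]])
post=None
for a in np.arange(t.min(),t.max(),.004):
    k=(t>=a)&(t<a+.004)
    if k.sum()>3: 
        c=l[2:]+dd*(a+.002); print('%.3f n%d zmed %.4f ztop90 %.4f'%(a+.002,k.sum(),np.median(ax[k,2]),np.percentile(ax[k,2],85)),c.round(4), 'w %.4f'%np.ptp((xy[k]-l[2:])@n))
```

```text
plate top 1078 [ 0.484  -0.0217  0.1813] ((482.9027099609375, -22.666778564453125), (72.1839370727539, 14.146392822265625), 19.350208282470703)
tray rim ((483.00531005859375, -23.029495239257812), (109.35369873046875, 69.24983978271484), 19.18579864501953) 0.08519166594661437
post top [ 0.50597618 -0.08855753  0.14425276] ((506.2436218261719, -89.48612976074219), (28.95108413696289, 23.718955993652344), 19.52233123779297)
line [ 0.32414192 -0.94600844  0.48696008 -0.0346355 ] -71.086395
-0.093 n15 zmed 0.1322 ztop90 0.1332 [ 0.517  -0.1222] w 0.0075
-0.089 n32 zmed 0.1325 ztop90 0.1337 [ 0.5157 -0.1185] w 0.0090
-0.085 n29 zmed 0.1328 ztop90 0.1339 [ 0.5144 -0.1147] w 0.0090
-0.081 n33 zmed 0.1327 ztop90 0.1336 [ 0.5131 -0.1109] w 0.0090
-0.077 n29 zmed 0.1329 ztop90 0.1338 [ 0.5118 -0.1071] w 0.0090
-0.073 n11 zmed 0.1342 ztop90 0.1383 [ 0.5105 -0.1033] w 0.0140
-0.069 n13 zmed 0.1356 ztop90 0.1432 [ 0.5092 -0.0995] w 0.0399
-0.065 n14 zmed 0.1376 ztop90 0.1386 [ 0.5079 -0.0957] w 0.0079
-0.061 n31 zmed 0.1393 ztop90 0.1399 [ 0.5066 -0.092 ] w 0.0112
-0.057 n34 zmed 0.1388 ztop90 0.
[... 1334 characters left out ...]
1336 [0.4729 0.0064] w 0.0089
0.047 n33 zmed 0.1328 ztop90 0.1344 [0.4716 0.0102] w 0.0088
0.051 n27 zmed 0.1326 ztop90 0.1338 [0.4703 0.014 ] w 0.0088
0.055 n32 zmed 0.1331 ztop90 0.1337 [0.469  0.0178] w 0.0088
0.059 n31 zmed 0.1327 ztop90 0.1345 [0.4677 0.0216] w 0.0089
0.063 n37 zmed 0.1362 ztop90 0.1375 [0.4664 0.0253] w 0.0099
0.067 n29 zmed 0.1386 ztop90 0.1398 [0.4651 0.0291] w 0.0089
0.071 n34 zmed 0.1413 ztop90 0.1426 [0.4638 0.0329] w 0.0089
0.075 n35 zmed 0.1444 ztop90 0.1458 [0.4625 0.0367] w 0.0087
0.079 n37 zmed 0.1467 ztop90 0.1486 [0.4612 0.0405] w 0.0097
0.083 n28 zmed 0.1488 ztop90 0.1497 [0.4599 0.0443] w 0.0097
0.087 n13 zmed 0.1478 ztop90 0.1485 [0.4586 0.048 ] w 0.0073
```

Peg measurements from this view:

| Quantity | Measured | Given |
|---|---|---|
| Peg top height | 133 mm | 133 mm |
| Peg heading | about 109° | – |
| Bend distance from root | about 117 mm | 105–140 mm |
| Bend angle | about 33.5° | 32–48° |
| Caddy middle from root | about 70 mm | 66–80 mm |
| Plate top | 181 mm | 181 mm |

All of these agree with the description, so I'll approach.

Run:
```python
from h import *
print(goal([0.483,-.0227,.25],.335)); print(goal([0.483,-.0227,.155],.335))
```

```text
([0.097, 0.0278, 0.09], [-0.0007, 0.0003, 0.0109])
([0.097, 0.0279, 0.185], [-0.0007, 0.0003, 0.0109])
```

Request:
{"api": "jog_arm", "payload": {"series": [[0.1, [0.03, 0.01, 0.02], [0, 0, 0.011]], [0.1, [0.06, 0.02, 0.05], [0, 0, 0.011]], [0.1, [0.09, 0.028, 0.08], [0, 0, 0.011]], [0.1, [0.097, 0.028, 0.09], [0, 0, 0.011]], [0.1, [0.097, 0.028, 0.09], [0, 0, 0.011]], [0.1, [0.097, 0.028, 0.09], [0, 0, 0.011]]]}}

```text
time: 2.62
tool_pos: [0.4828, -0.0211, 0.2499]
tool_rot: [-3.14, 0.002, 0.339]
contact_force: [0.1, -0.7, 1.6]
opening: 0.057
```

Run:
```python
from h import *
print(goal([0.483,-.0227,.155],.335)); d=shot('wrist','w2')
s=d['state']; T=np.eye(4);T[:3,:3]=Rt(s).as_matrix();T[:3,3]=s['tool_pos'];T=T@d['tool_from_camera']
P=cloud(d,T); hsv=cv2.cvtColor(d['img'],cv2.COLOR_RGB2HSV)
m=cv2.inRange(hsv,(5,180,60),(16,255,255))>0
q=P[m&(P[...,2]>.165)&(P[...,2]<.2)]; print(len(q)); print(np.median(q,0).round(4),cv2.minAreaRect((q[:,:2]*1000).astype(np.float32)))
```

```text
([-0.0002, 0.0017, 0.0949], [-0.0013, 0.002, 0.0044])
1478
[ 0.4869 -0.0211  0.1813] ((483.3223876953125, -22.560482025146484), (73.61573028564453, 13.802765846252441), 19.212322235107422)
```

View pics/w2.png

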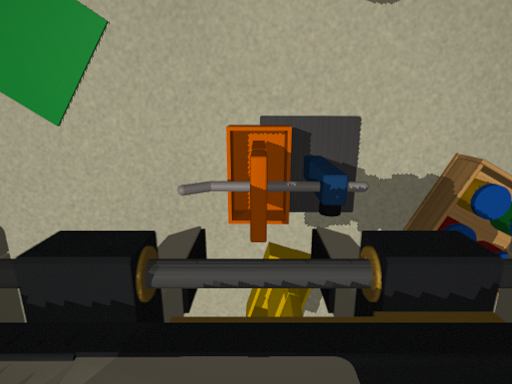

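The second view puts the plate centre at (0.4833, −0.0226), which agrees with the first. The plate at (258,195) lies centred between the fingers, so I'll descend.

Request:
{"api": "jog_arm", "payload": {"series": [[0.1, [0, 0.0015, 0.02], [0, 0, 0]], [0.1, [0, 0.0015, 0.045], [0, 0, 0]], [0.1, [0, 0.0015, 0.07], [0, 0, 0]], [0.1, [0, 0.0015, 0.085], [0, 0, 0]], [0.1, [0, 0.0015, 0.095], [0, 0, 0]], [0.1, [0, 0.0015, 0.095], [0, 0, 0]], [0.1, [0, 0.0015, 0.095], [0, 0, 0]]]}}

```text
time: 3.25
tool_pos: [0.484, -0.0237, 0.1569]
tool_rot: [3.141, -0.002, 0.336]
contact_force: [0.2, -0.5, 0.3]
opening: 0.0506
```

Request:
{"api": "jog_arm", "payload": {"series": [[-0.4, [0, 0, 0], [0, 0, 0]], [-0.6, [0, 0, 0], [0, 0, 0]], [-0.7, [0, 0, 0], [0, 0, 0]], [-0.8, [0, 0, 0], [0, 0, 0]], [-0.9, [0, 0, 0], [0, 0, 0]], [-1, [0, 0, 0], [0, 0, 0]], [-1, [0, 0, 0], [0, 0, 0]], [-1, [0, 0, 0], [0, 0, 0]], [-1, [0, 0, 0], [0, 0, 0]]], "squeeze": 15}}

```text
time: 4.0
tool_pos: [0.4838, -0.0235, 0.1554]
tool_rot: [-3.141, -0.0, 0.336]
contact_force: [-0.7, 1.0, 1.9]
opening: 0.0137
```

Request:
{"api": "jog_arm", "payload": {"series": [[-1, [0, 0, 0], [0, 0, 0]], [-1, [0, 0, 0], [0, 0, 0]], [-1, [0, 0, 0], [0, 0, 0]], [-1, [0, 0, 0], [0, 0, 0]]], "squeeze": 45}}

```text
time: 4.33
tool_pos: [0.4838, -0.0237, 0.1553]
tool_rot: [-3.141, -0.0, 0.336]
contact_force: [-0.6, 2.0, 2.5]
opening: 0.013
```

Run:
```python
from h import *
print(status.observe()); d=shot('scene','s3')
cv2.imwrite('pics/s3b.png',cv2.resize(cv2.imread('pics/s3.png')[100:220,170:300],None,fx=5,fy=5,interpolation=2))
```

```text
{'time': 4.3333, 'qpos': array([-2.07409800e-01,  3.17459155e-01,  1.70954326e+00,  2.36796014e-04,
        1.11454094e+00,  1.02747261e+00]), 'qvel': array([ 0.00045205,  0.00107341, -0.00063882,  0.00078284, -0.00087697,
       -0.00154533]), 'joint_efforts': array([-8.49707443e-01, -3.88175046e+01, -2.22531420e+01, -4.49410854e-01,
       -3.70239699e-01, -2.97639199e-03]), 'tool_pos': array([ 0.48381802, -0.02366571,  0.15534953]), 'tool_rot': array([-3.14143617e+00, -1.52087104e-04,  3.35809584e-01]), 'contact_force': array([-0.63970776,  1.97207521,  2.45681815]), 'torque': array([0.2581622 , 0.22738224, 0.02943014]), 'opening': 0.013024383791646093}
```

View pics/s3b.png

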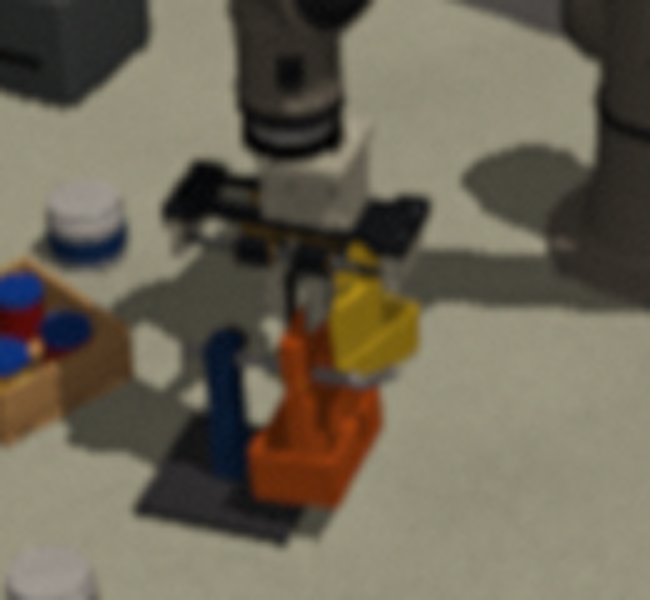

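Gripped, with the opening at 13 mm on the 14 mm bar. I'll lift 4 mm to centre the slot on the peg and read the weight.

Request:
{"api": "jog_arm", "payload": {"series": [[-1, [0, 0, -0.001], [0, 0, 0]], [-1, [0, 0, -0.002], [0, 0, 0]], [-1, [0, 0, -0.003], [0, 0, 0]], [-1, [0, 0, -0.004], [0, 0, 0]], [-1, [0, 0, -0.004], [0, 0, 0]], [-1, [0, 0, -0.004], [0, 0, 0]], [-1, [0, 0, -0.004], [0, 0, 0]]]}}

```text
time: 4.97
tool_pos: [0.4838, -0.0238, 0.1592]
tool_rot: [-3.142, 0.0, 0.336]
contact_force: [0.4, 0.5, -1.8]
opening: 0.0131
```

Request:
{"api": "jog_arm", "payload": {"series": [[-1, [0, -0.003, 0], [0, 0, 0]], [-1, [0, -0.007, 0], [0, 0, 0]], [-1, [0, -0.012, 0], [0, 0, 0]], [-1, [0, -0.017, 0], [0, 0, 0]], [-1, [0, -0.022, 0], [0, 0, 0]], [-1, [0, -0.026, 0], [0, 0, 0]], [-1, [0, -0.029, 0], [0, 0, 0]], [-1, [0, -0.031, 0], [0, 0, 0]], [-1, [0, -0.032, 0], [0, 0, 0]], [-1, [0, -0.032, 0], [0, 0, 0]], [-1, [0, -0.032, 0], [0, 0, 0]], [-1, [0, -0.032, 0], [0, 0, 0]]]}}

```text
time: 5.97
tool_pos: [0.4734, 0.0063, 0.1593]
tool_rot: [3.142, -0.0, 0.336]
contact_force: [0.3, -0.5, -1.6]
opening: 0.0127
```

Run:
```python
from h import *
s=status.observe(); print(s['tool_pos'],s['tool_rot'],s['contact_force'],s['torque'],s['opening']); 
d=shot('wrist','w4'); T=np.eye(4);T[:3,:3]=Rt(s).as_matrix();T[:3,3]=s['tool_pos'];T=T@d['tool_from_camera']
P=cloud(d,T); hsv=cv2.cvtColor(d['img'],cv2.COLOR_RGB2HSV)
g=(hsv[...,1]<60)&(P[...,2]>.115)&(P[...,2]<.16)
dd=np.array([-.3255,.9455]);n=np.array([-.9455,-.3255]);o=np.array([.4870,-.0346]); b=o+dd*.0597
q=P[g]; t=(q[:,:2]-b)@dd; w=(q[:,:2]-b)@n; k=abs(w)<.007;print(k.sum())
for a in np.arange(-.1,.04,.004):
    kk=k&(t>=a)&(t<a+.004)
    if kk.sum()>3: print('%.3f %d z %.4f w %.4f'%(a+.002,kk.sum(),np.median(q[kk,2]),np.median(w[kk])))
print('plate t',(s['tool_pos'][:2]-b)@dd,(s['tool_pos'][:2]-b)@n)
```

```text
[0.47335806 0.00632226 0.15931013] [ 3.14153611e+00 -1.22979373e-04  3.35601342e-01] [ 0.26660417 -0.54370548 -1.62627498] [-0.06661181  0.12415314  0.04229946] 0.01274783328923496
2638
-0.098 86 z 0.1326 w -0.0022
-0.094 78 z 0.1329 w -0.0018
-0.090 82 z 0.1328 w -0.0019
-0.086 81 z 0.1325 w -0.0019
-0.082 81 z 0.1327 w -0.0020
-0.078 80 z 0.1326 w -0.0017
-0.074 81 z 0.1327 w -0.0017
-0.070 81 z 0.1327 w -0.0020
-0.066 80 z 0.1328 w -0.0020
-0.062 81 z 0.1328 w -0.0019
-0.058 78 z 0.1328 w -0.0019
-0.054 82 z 0.1330 w -0.0018
-0.050 83 z 0.1327 w -0.0015
-0.046 81 z 0.1325 w -0.0016
-0.042 78 z 0.1326 w -0.0013
-0.038 72 z 0.1329 w -0.0014
-0.034 72 z 0.1327 w -0.0015
-0.030 77 z 0.1328 w -0.0013
-0.006 74 z 0.1331 w -0.0013
-0.002 76 z 0.1329 w -0.0013
0.002 79 z 0.1348 w -0.0013
0.006 80 z 0.1374 w -0.0014
0.010 90 z 0.1403 w -0.0012
0.014 93 z 0.1432 w -0.0012
0.018 109 z 0.1458 w -0.0016
0.022 87 z 0.1481 w -0.0018
0.026 60 z 0.1482 w -0.0011
plate t -0.016562806366820417 -0.00042173869737092626
```

View pics/w4.png

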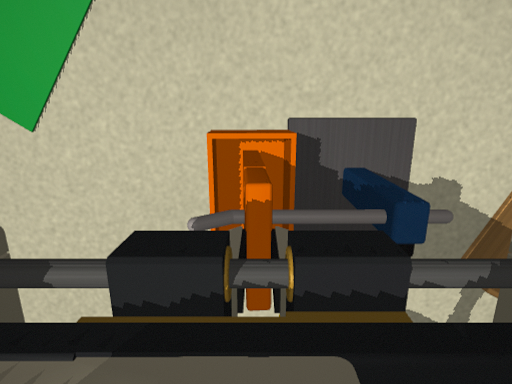

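The upturned end now measures 34.5° and the bend sits where expected, with the plate 16.6 mm short of it. I'll work out waypoints round the bend and their clearances.

```bash
cat > path.py <<'E'
import numpy as np
th=np.radians(34.7)
def axis(): 
    a=np.linspace(-60,28,900); return np.where(a<0,a,a*np.cos(th)),np.where(a<0,0,a*np.sin(th))
X,Z=axis()
def clear(C,phi):
    e=np.array([np.cos(phi),np.sin(phi)]);m=np.array([-e[1],e[0]])
    x=(X-C[0])*e[0]+(Z-C[1])*e[1]; y=(X-C[0])*m[0]+(Z-C[1])*m[1]
    dx=np.maximum(abs(x)-7,0)
    # distance to solid top (y>9) & bottom (y<-9) within |x|<=7
    t=np.hypot(dx,np.maximum(9-y,0)).min()-5; b=np.hypot(dx,np.maximum(9+y,0)).min()-5
    return t,b
L=31.3; C0=np.array([-16.6,0.]); T0=C0+np.array([0,L])
for a in np.arange(-16.6,54,3.0):
    phi=th*np.clip((a+14)/28,0,1)
    C=np.array([a,0.]) if a<0 else a*np.array([np.cos(th),np.sin(th)])
    m=np.array([-np.sin(phi),np.cos(phi)])
    off=max(np.linspace(-4,4,81),key=lambda o:min(clear(C+o*m,phi))) if a<30 else 0
    off=round(off,1)
    C2=C+off*m; t,b=clear(C2,phi); T=C2+L*m; D=T-T0
    print('a%.1f phi %.3f off %.1f clr %.1f %.1f  shift y %.4f z %.4f'%(a,phi,off,t,b,-D[0]/1e3,-D[1]/1e3))
E
python3 path.py
```

```text
a-16.6 phi 0.000 off 0.0 clr 4.0 4.0  shift y -0.0000 z -0.0000
a-13.6 phi 0.009 off 0.0 clr 3.9 3.9  shift y -0.0027 z 0.0000
a-10.6 phi 0.074 off 0.0 clr 3.5 3.5  shift y -0.0037 z 0.0001
a-7.6 phi 0.138 off 0.0 clr 2.9 3.0  shift y -0.0047 z 0.0003
a-4.6 phi 0.203 off 0.3 clr 2.7 2.8  shift y -0.0056 z 0.0004
a-1.6 phi 0.268 off 0.9 clr 2.7 2.7  shift y -0.0065 z 0.0003
a1.4 phi 0.333 off 0.9 clr 2.7 2.7  shift y -0.0072 z 0.0001
a4.4 phi 0.398 off 0.4 clr 2.8 2.7  shift y -0.0079 z -0.0004
a7.4 phi 0.463 off 0.0 clr 2.9 3.0  shift y -0.0087 z -0.0009
a10.4 phi 0.528 off 0.0 clr 3.4 3.4  shift y -0.0094 z -0.0017
a13.4 phi 0.593 off 0.0 clr 3.9 3.9  shift y -0.0101 z -0.0023
a16.4 phi 0.606 off 0.0 clr 4.0 4.0  shift y -0.0123 z -0.0038
a19.4 phi 0.606 off 0.0 clr 4.0 4.0  shift y -0.0147 z -0.0055
a22.4 phi 0.606 off 0.0 clr 4.0 4.0  shift y -0.0172 z -0.0072
a25.4 phi 0.606 off 0.0 clr 4.0 4.0  shift y -0.0197 z -0.0089
a28.4 phi 0.606 off 0.0 clr 4.0 4.0  shift y -0.0221 z -0.0106
a31.4 phi 0.606 off 0.0 clr 4.0 4.0  shift y -0.0246 z -0.0123
a34.4 phi 0.606 off 0.0 clr 4.0 4.0  shift y -0.0271 z -0.0140
a37.4 phi 0.606 off 0.0 clr 4.3 4.3  shift y -0.0295 z -0.0157
a40.4 phi 0.606 off 0.0 clr 5.5 5.5  shift y -0.0320 z -0.0174
a43.4 phi 0.606 off 0.0 clr 7.3 7.3  shift y -0.0345 z -0.0191
a46.4 phi 0.606 off 0.0 clr 9.5 9.5  shift y -0.0369 z -0.0208
a49.4 phi 0.606 off 0.0 clr 12.0 12.0  shift y -0.0394 z -0.0226
a52.4 phi 0.606 off 0.0 clr 14.6 14.6  shift y -0.0419 z -0.0243
```

Request:
{"api": "jog_arm", "payload": {"series": [[-1, [0, -0.0015, 0], [0, 0, 0]], [-1, [0, -0.0027, 0], [0.01, 0, 0]], [-1, [0, -0.0033, 0], [0.04, 0, 0]], [-1, [0, -0.0037, 0.0001], [0.074, 0, 0]], [-1, [0, -0.0042, 0.0002], [0.106, 0, 0]], [-1, [0, -0.0047, 0.0003], [0.138, 0, 0]], [-1, [0, -0.0052, 0.0003], [0.17, 0, 0]], [-1, [0, -0.0056, 0.0004], [0.203, 0, 0]], [-1, [0, -0.006, 0.0004], [0.235, 0, 0]], [-1, [0, -0.0065, 0.0003], [0.268, 0, 0]], [-1, [0, -0.0065, 0.0003], [0.268, 0, 0]], [-1, [0, -0.0065, 0.0003], [0.268, 0, 0]]]}}

```text
time: 7.02
tool_pos: [0.4712, 0.0122, 0.1588]
tool_rot: [-2.873, 0.0, 0.335]
contact_force: [-0.4, -0.2, -2.4]
opening: 0.0127
```

```bash
cat > chk.py <<'E'
from h import *
import sys
s=status.observe(); print(s['time'],s['tool_pos'],s['contact_force'].round(2),s['torque'].round(2),s['opening'],s['qpos'].round(2))
R=Rt(s); b=np.array([.4870,-.0346])+np.array([-.3255,.9455])*.0597; dd=np.array([-.3255,.9455])
C=s['tool_pos']+R.apply([0,0,.0313]); t=R.apply([0,0,1]); print('phi',np.arctan2(t[:2]@dd,-t[2]),'C s,z',(C[:2]-b)@dd*1e3,(C[2]-.128)*1e3,'lat',(C[:2]-b)@np.array([-.9455,-.3255])*1e3)
if len(sys.argv)>1:
    shot('scene',sys.argv[1]); cv2.imwrite(f'pics/{sys.argv[1]}b.png',cv2.resize(cv2.imread(f'pics/{sys.argv[1]}.png')[100:220,170:300],None,fx=5,fy=5,interpolation=2))
E
python3 chk.py s5
```

```text
7.0167 [0.47119182 0.01215447 0.15875937] [-0.37 -0.23 -2.4 ] [-0.39  0.03 -0.02] 0.012734423357448888 [-0.3   0.36  1.66  0.22  1.28  0.86]
phi 0.2680938858436995 C s,z -2.052189283287077 0.577585824044935 lat -0.2333897397525425
```

View pics/s5b.png

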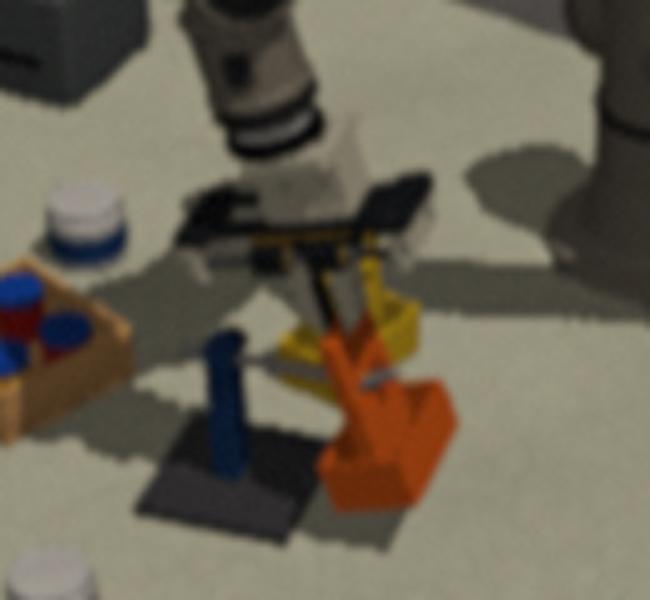

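```bash
cat >> path.py <<'E'
print()
p0=.268; c,s=np.cos(p0),np.sin(p0); d0=np.array([-.0065,.0003])
for y,z,p in [(-.0069,.0002,.3),(-.0072,.0001,.333),(-.0079,-.0004,.398),(-.0087,-.0009,.463),(-.0094,-.0017,.528),(-.0101,-.0023,.593),(-.0123,-.0038,.606),(-.0172,-.0072,.606),(-.0221,-.0106,.606),(-.0271,-.0140,.606),(-.032,-.0174,.606),(-.0419,-.0243,.606)]:
    y-=d0[0];z-=d0[1]; print('%.4f %.4f %.3f'%(y*c+z*s,-y*s+z*c,p-p0))
E
python3 path.py | tail -12
```

```text
-0.0004 0.0000 0.032
-0.0007 -0.0000 0.065
-0.0015 -0.0003 0.130
-0.0024 -0.0006 0.195
-0.0033 -0.0012 0.260
-0.0042 -0.0016 0.325
-0.0067 -0.0024 0.338
-0.0123 -0.0044 0.338
-0.0179 -0.0064 0.338
-0.0237 -0.0083 0.338
-0.0293 -0.0103 0.338
-0.0407 -0.0143 0.338
```

Request:
{"api": "jog_arm", "payload": {"series": [[-1, [0, -0.0004, 0], [0.032, 0, 0]], [-1, [0, -0.0007, 0], [0.065, 0, 0]], [-1, [0, -0.0011, -0.0001], [0.098, 0, 0]], [-1, [0, -0.0015, -0.0003], [0.13, 0, 0]], [-1, [0, -0.002, -0.0005], [0.163, 0, 0]], [-1, [0, -0.0024, -0.0006], [0.195, 0, 0]], [-1, [0, -0.0029, -0.0009], [0.228, 0, 0]], [-1, [0, -0.0033, -0.0012], [0.26, 0, 0]], [-1, [0, -0.0037, -0.0014], [0.292, 0, 0]], [-1, [0, -0.0042, -0.0016], [0.325, 0, 0]], [-1, [0, -0.005, -0.0019], [0.335, 0, 0]], [-1, [0, -0.005, -0.0019], [0.335, 0, 0]]]}}

```text
time: 8.07
tool_pos: [0.4697, 0.0164, 0.1617]
tool_rot: [-2.537, 0.001, 0.335]
contact_force: [0.5, -0.4, -3.3]
opening: 0.0129
```

```bash
python3 chk.py s6
```

```text
8.0667 [0.46965486 0.0164199  0.16172295] [ 0.55 -0.41 -3.27] [-0.71 -0.05 -0.03] 0.012864762872749442 [-0.44  0.5   1.58  0.42  1.52  0.68]
phi 0.604637986193415 C s,z 11.982550102598399 7.9726050710316185 lat -0.12557870169841756
```

View pics/s6b.png

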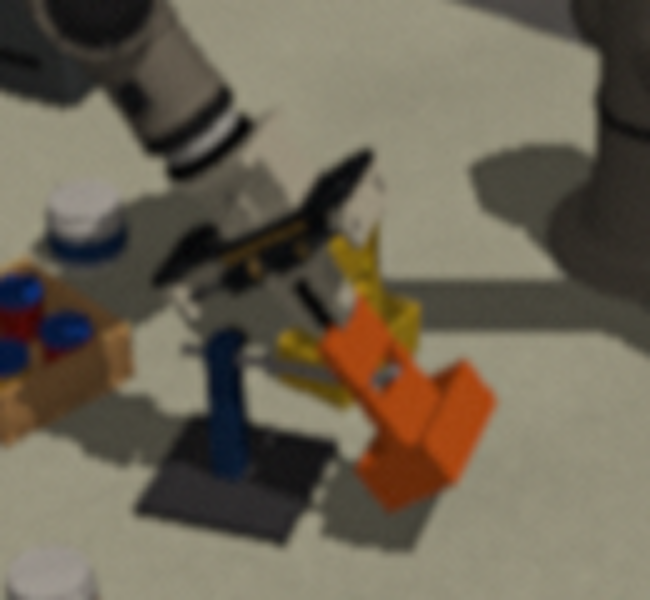

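C lies on the axis of the upturned end at the right tilt, and the force is about the caddy's weight alone. I'll pull straight out along the upturned end.

Request:
{"api": "jog_arm", "payload": {"series": [[-1, [0, -0.003, 0], [0, 0, 0]], [-1, [0, -0.006, 0], [0, 0, 0]], [-1, [0, -0.01, 0], [0, 0, 0]], [-1, [0, -0.014, 0], [0, 0, 0]], [-1, [0, -0.018, 0], [0, 0, 0]], [-1, [0, -0.022, 0], [0, 0, 0]], [-1, [0, -0.027, 0], [0, 0, 0]], [-1, [0, -0.032, 0], [0, 0, 0]], [-1, [0, -0.038, 0], [0, 0, 0]], [-1, [0, -0.044, 0], [0, 0, 0]], [-1, [0, -0.05, 0], [0, 0, 0]], [-1, [0, -0.055, 0], [0, 0, 0]]]}}

```text
time: 9.12
tool_pos: [0.4546, 0.0601, 0.1938]
tool_rot: [-2.539, -0.0, 0.336]
contact_force: [-0.1, -0.1, -2.1]
opening: 0.0126
```

```bash
python3 chk.py s7
```

```text
9.1167 [0.45455859 0.06005283 0.19382013] [-0.1  -0.14 -2.11] [-0.74 -0.09  0.1 ] 0.012623421473470424 [-0.37  0.42  1.61  0.44  1.53  0.75]
phi 0.6030272898598151 C s,z 58.10983444960054 40.041148570762516 lat -0.06393743913565494
```

View pics/s7b.png

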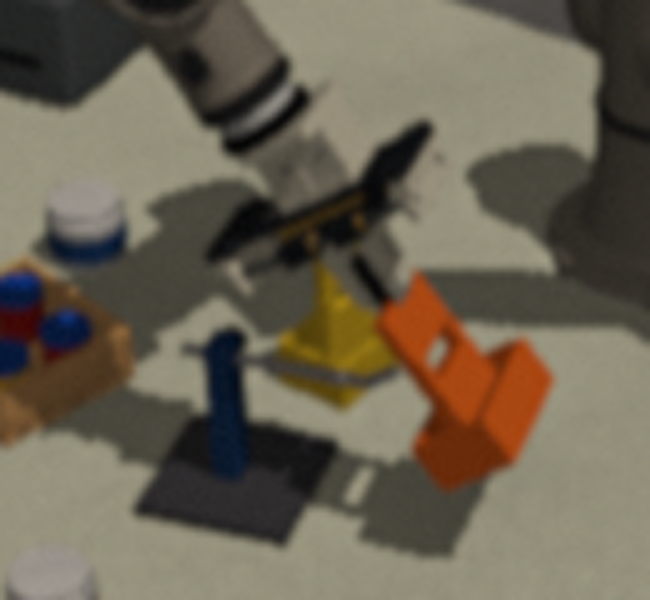

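The caddy is off the peg with nothing strained. Next I'll move out and up, still tilted, before bringing it upright.

Run:
```python
from h import *
print(goal([.432,.13,.25],.335,.605)); print(goal([0.49,.22,.25],.335,.605)); print(goal([0.49,.22,.25],.335,0))
```

```text
([0.0018, -0.0917, -0.0045], [0.0018, 0.0002, 0.0016])
([0.0862, -0.1458, 0.0329], [0.0018, 0.0002, 0.0016])
([0.0862, -0.1458, 0.0329], [-0.6032, -0.0003, 0.0016])
```

Request:
{"api": "jog_arm", "payload": {"series": [[-1, [0, -0.015, 0], [0, 0, 0]], [-1, [0, -0.035, -0.002], [0, 0, 0]], [-1, [0.001, -0.06, -0.003], [0, 0, 0]], [-1, [0.002, -0.092, -0.005], [0, 0, 0]], [-1, [0.02, -0.11, 0.005], [-0.08, 0, 0]], [-1, [0.04, -0.125, 0.015], [-0.17, 0, 0]], [-1, [0.06, -0.135, 0.025], [-0.27, 0, 0]], [-1, [0.075, -0.14, 0.03], [-0.37, 0, 0]], [-1, [0.086, -0.146, 0.033], [-0.47, 0, 0]], [-1, [0.086, -0.146, 0.033], [-0.56, 0, 0]], [-1, [0.086, -0.146, 0.033], [-0.603, 0, 0]], [-1, [0.086, -0.146, 0.033], [-0.603, 0, 0]]]}}

```text
time: 10.17
tool_pos: [0.4885, 0.2217, 0.2494]
tool_rot: [3.141, 0.0, 0.34]
contact_force: [-0.4, 0.7, -1.6]
opening: 0.0126
```

```bash
python3 chk.py
python3 - <<'E'
from h import *
d=shot('wrist','w8'); s=d['state']; T=np.eye(4);T[:3,:3]=Rt(s).as_matrix();T[:3,3]=s['tool_pos'];T=T@d['tool_from_camera']
shot('scene','s8')
print(s['tool_rot'])
print(goal([0.5355,.317,.22],1.333,0)); 
P=cloud(d,T); hsv=cv2.cvtColor(d['img'],cv2.COLOR_RGB2HSV); m=cv2.inRange(hsv,(5,180,60),(16,255,255))>0
q=P[m]; k=q[:,2]>q[:,2].max()-.01; print(q[k].mean(0), q[:,2].max())
E
```

```text
10.1667 [0.48846927 0.22169539 0.2493816 ] [-0.42  0.74 -1.62] [-0.01  0.21  0.01] 0.012606250653186766 [ 0.28  0.33  1.41 -0.    1.39  1.51]
phi -0.0002528324416503802 C s,z 182.14587589945424 90.08160378417418 lat -84.80561996732125
[3.14134185e+00 2.48713374e-04 3.39787758e-01]
([0.0758, -0.0763, 0.0291], [-0.0022, -0.0003, -0.9958])
[0.55589761 0.24390346 0.42943524] 0.42943524137289546
```

View pics/w8.png

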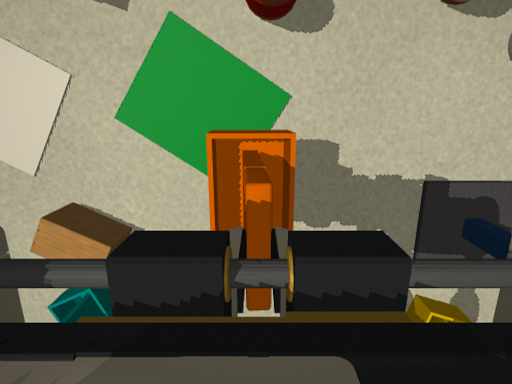

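View pics/s8.png

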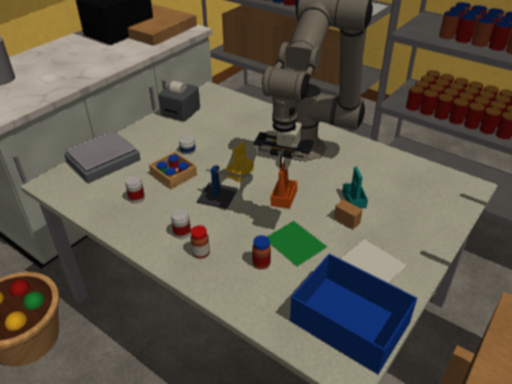

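The caddy looks the same in the gripper as before, so it hasn't slipped. Mat corners show at (171,12), (291,97) and (116,118). I'll cross-check the mat centre as the midpoint of the last two.

Run:
```python
from h import *
d=load('w8'); s=d['state']; T=np.eye(4);T[:3,:3]=Rt(s).as_matrix();T[:3,3]=s['tool_pos'];T=T@d['tool_from_camera']; K=d['camera_matrix']
def ray(u,v,z=.003):
    r=T[:3,:3]@np.array([(u-K[0,2])/K[0,0],(v-K[1,2])/K[1,1],1]);o=T[:3,3];return (o+r*(z-o[2])/r[2])[:2]
a,b,c=ray(171,12),ray(291,97),ray(116,118); print(a,b,c,'sides',np.linalg.norm(a-b),np.linalg.norm(a-c),'centre',(b+c)/2, 'ang',np.degrees(np.arctan2(*(a-b)[::-1])))
```

```text
[0.62914439 0.38144495] [0.58591455 0.20947714] [0.48480587 0.41641995] sides 0.17731820086900704 0.14851552073624527 centre [0.53536021 0.31294855] ang 75.88918289806998
```

Request:
{"api": "jog_arm", "payload": {"series": [[-1, [0.015, -0.015, 0], [0, 0, -0.1]], [-1, [0.035, -0.035, 0.01], [0, 0, -0.2]], [-1, [0.055, -0.055, 0.02], [0, 0, -0.3]], [-1, [0.07, -0.07, 0.025], [0, 0, -0.41]], [-1, [0.075, -0.075, 0.029], [0, 0, -0.52]], [-1, [0.075, -0.075, 0.029], [0, 0, -0.63]], [-1, [0.075, -0.075, 0.029], [0, 0, -0.74]], [-1, [0.075, -0.075, 0.029], [0, 0, -0.85]], [-1, [0.075, -0.075, 0.029], [0, 0, -0.94]], [-1, [0.075, -0.075, 0.029], [0, 0, -0.996]], [-1, [0.075, -0.075, 0.029], [0, 0, -0.996]], [-1, [0.075, -0.075, 0.029], [0, 0, -0.996]]]}}

```text
time: 11.27
tool_pos: [0.5365, 0.3135, 0.2199]
tool_rot: [-3.14, -0.001, 1.328]
contact_force: [0.9, -0.1, -2.4]
opening: 0.0127
```

```bash
python3 chk.py
python3 - <<'E'
from h import *
print(goal([0.535,.3155,.13],1.333,0)); d=shot('wrist','w9');shot('top','t9')
E
```

```text
11.2667 [0.53654297 0.31351382 0.21989571] [ 0.86 -0.06 -2.42] [-0.11  0.05 -0.  ] 0.012671151595474153 [0.4  0.51 1.21 0.   1.42 0.65]
phi 0.001137092812157067 C s,z 253.35571943845815 60.595739811368624 lat -160.13351158642342
([0.0015, -0.0019, 0.0899], [-0.0012, -0.0006, -0.005])
```

View pics/w9.png

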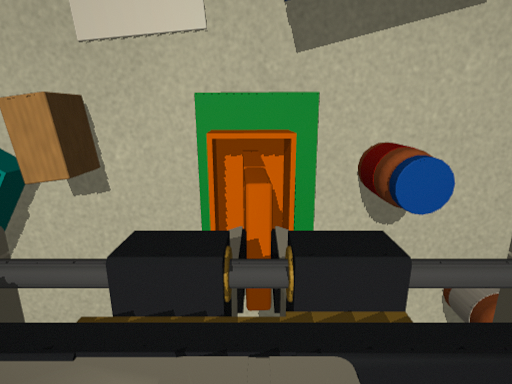

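The caddy is aligned with the mat, whose sides are at columns 195 and 319 around the plate at 258. I'll lower it gently.

Request:
{"api": "jog_arm", "payload": {"series": [[-1, [0.001, -0.001, 0.015], [0, 0, 0]], [-1, [0.001, -0.001, 0.03], [0, 0, 0]], [-1, [0.001, -0.001, 0.045], [0, 0, 0]], [-1, [0.001, -0.001, 0.06], [0, 0, 0]], [-1, [0.001, -0.001, 0.073], [0, 0, 0]], [-1, [0.001, -0.001, 0.083], [0, 0, 0]], [-1, [0.001, -0.001, 0.09], [0, 0, 0]], [-1, [0.001, -0.001, 0.094], [0, 0, 0]], [-1, [0.001, -0.001, 0.096], [0, 0, 0]], [-1, [0.001, -0.001, 0.097], [0, 0, 0]], [-1, [0.001, -0.001, 0.098], [0, 0, 0]], [-1, [0.001, -0.001, 0.098], [0, 0, 0]]]}}

```text
time: 12.37
tool_pos: [0.5358, 0.3159, 0.1224]
tool_rot: [3.141, -0.001, 1.332]
contact_force: [-0.6, 0.0, -1.0]
opening: 0.0128
```

Request:
{"api": "jog_arm", "payload": {"series": [[-1, [0, 0, 0.0005], [0, 0, 0]], [-1, [0, 0, 0.001], [0, 0, 0]], [-1, [0, 0, 0.0015], [0, 0, 0]], [-1, [0, 0, 0.002], [0, 0, 0]], [-1, [0, 0, 0.002], [0, 0, 0]]]}}

```text
time: 12.78
tool_pos: [0.5356, 0.3159, 0.1203]
tool_rot: [3.141, -0.001, 1.332]
contact_force: [-0.1, -0.0, -0.9]
opening: 0.0129
```

Request:
{"api": "jog_arm", "payload": {"series": [[-1, [0, 0, 0.0005], [0, 0, 0]], [-1, [0, 0, 0.001], [0, 0, 0]], [-1, [0, 0, 0.0014], [0, 0, 0]], [-1, [0, 0, 0.0014], [0, 0, 0]]]}}

```text
time: 13.12
tool_pos: [0.536, 0.3161, 0.1202]
tool_rot: [3.14, -0.002, 1.332]
contact_force: [-2.7, 0.0, 6.9]
opening: 0.0127
```

Request:
{"api": "jog_arm", "payload": {"series": [[-1, [0, 0, 0.0004], [0, 0, 0]], [-1, [0, 0, 0.0008], [0, 0, 0]], [-1, [0, 0, 0.0008], [0, 0, 0]], [-1, [0, 0, 0.0008], [0, 0, 0]]]}}

```text
time: 13.45
tool_pos: [0.5362, 0.3161, 0.1202]
tool_rot: [3.139, -0.002, 1.332]
contact_force: [-3.5, -1.6, 10.9]
opening: 0.0126
```

Touched down, with the force now upward. I'll ease back to near contact, soften the grip and open slowly.

Request:
{"api": "jog_arm", "payload": {"series": [[-1, [0, 0, -0.0008], [0, 0, 0]], [-1, [0, 0, -0.0016], [0, 0, 0]], [-1, [0, 0, -0.0016], [0, 0, 0]]], "squeeze": 15}}

```text
time: 13.7
tool_pos: [0.5359, 0.316, 0.1201]
tool_rot: [3.141, -0.001, 1.332]
contact_force: [-0.7, 0.4, 5.5]
opening: 0.0137
```

Request:
{"api": "jog_arm", "payload": {"series": [[-1, [0, 0, 0], [0, 0, 0]], [-1, [0, 0, 0], [0, 0, 0]], [-1, [0, 0, 0], [0, 0, 0]], [-0.65, [0, 0, 0], [0, 0, 0]], [-0.55, [0, 0, 0], [0, 0, 0]], [-0.45, [0, 0, 0], [0, 0, 0]], [-0.3, [0, 0, 0], [0, 0, 0]], [-0.1, [0, 0, 0], [0, 0, 0]], [0, [0, 0, 0], [0, 0, 0]], [0, [0, 0, 0], [0, 0, 0]]], "squeeze": 4}}

```text
time: 14.53
tool_pos: [0.5356, 0.3157, 0.1193]
tool_rot: [3.142, -0.0, 1.332]
contact_force: [0.9, -0.1, 0.6]
opening: 0.0447
```

```bash
python3 chk.py
python3 - <<'E'
from h import *
shot('wrist','w10')
E
```

```text
14.5333 [0.53561505 0.31569127 0.11933915] [ 0.88 -0.13  0.62] [-0.12  0.06 -0.02] 0.04467782584106323 [ 0.41  0.59  1.36 -0.    1.19  0.65]
phi -1.994130630316507e-05 C s,z 255.6803149745725 -39.960851524922404 lat -159.98792918269916
```

View pics/w10.png

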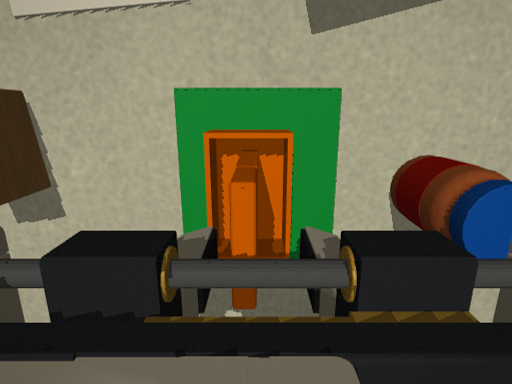

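The fingers are clear of the bar on both sides (bar centre at column 244, fingers at about 205 and 315). I'll rise straight up and check.

Request:
{"api": "jog_arm", "payload": {"series": [[0.1, [0, 0, 0], [0, 0, 0]], [0.1, [0, 0, -0.01], [0, 0, 0]], [0.1, [0, 0, -0.025], [0, 0, 0]], [0.1, [0, 0, -0.045], [0, 0, 0]], [0.1, [0, 0, -0.07], [0, 0, 0]], [0.1, [0, 0, -0.1], [0, 0, 0]], [0.1, [0, 0, -0.13], [0, 0, 0]], [0.1, [0, 0, -0.16], [0, 0, 0]], [0.1, [-0.04, 0, -0.18], [0, 0, 0]], [0.1, [-0.08, 0, -0.18], [0, 0, 0]], [0.1, [-0.08, 0, -0.18], [0, 0, 0]], [0.1, [-0.08, 0, -0.18], [0, 0, 0]]]}}

```text
time: 15.58
tool_pos: [0.5164, 0.2365, 0.3011]
tool_rot: [3.14, -0.001, 1.329]
contact_force: [0.6, 0.7, -0.9]
opening: 0.0503
```

```bash
cat > fin.py <<'E'
from h import *
import sys
tg=sys.argv[1]
d=shot('wrist','w'+tg); s=d['state']; T=np.eye(4);T[:3,:3]=Rt(s).as_matrix();T[:3,3]=s['tool_pos'];T=T@d['tool_from_camera']
P=cloud(d,T); hsv=cv2.cvtColor(d['img'],cv2.COLOR_RGB2HSV); m=cv2.inRange(hsv,(5,180,60),(16,255,255))>0
q=P[m&(P[...,2]>.13)&(P[...,2]<.16)]; print('plate top z',np.median(q[:,2]),cv2.minAreaRect((q[:,:2]*1000).astype(np.float32)))
q=P[m&(P[...,2]>.043)&(P[...,2]<.053)]; print('rim',np.median(q[:,2]),cv2.minAreaRect((q[:,:2]*1000).astype(np.float32)))
A=np.c_[q[:,:2],np.ones(len(q))]; print('rim slope',np.linalg.lstsq(A,q[:,2],rcond=None)[0])
m=cv2.inRange(hsv,(55,120,30),(75,255,255))>0; q=P[m&(abs(P[...,2])<.012)]; print('mat',cv2.minAreaRect((q[:,:2]*1000).astype(np.float32)))
shot('scene','s'+tg); shot('top','t'+tg)
E
python3 fin.py 11
```

```text
plate top z 0.14446563657153483 ((528.671875, 315.53436279296875), (72.7054443359375, 13.273470878601074), 76.06015014648438)
rim 0.048383576051831245 ((528.9798583984375, 314.9224548339844), (107.65254211425781, 69.22435760498047), 76.23503875732422)
rim slope [-0.00120695 -0.00559949  0.05055846]
mat ((536.333740234375, 315.00457763671875), (178.5479278564453, 149.2168731689453), 76.34060668945312)
```

View pics/w11.png

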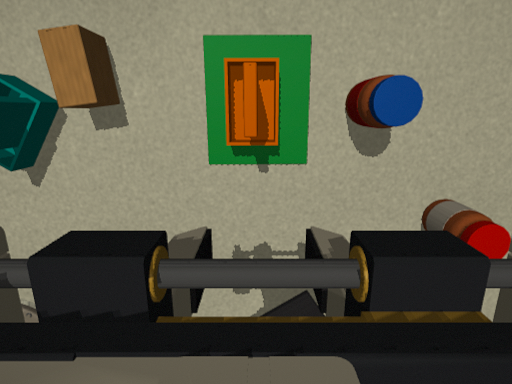

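View pics/s11.png

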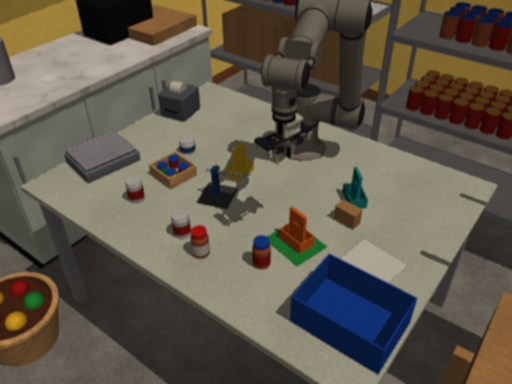

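The caddy stands upright: plate top at 144.5 mm (144 expected), rim level. Its centre is (0.529, 0.315), about 7 mm from the mat's (0.536, 0.315). I'll check that nothing else moved, then hand in.

Run:
```python
from h import *
a=load('scene0');b=load('s11')
df=cv2.absdiff(a['img'],b['img']).max(2); m=(cv2.blur(df,(3,3))>45).astype('uint8')
k,l,st,c=cv2.connectedComponentsWithStats(m)
print([st[i].tolist() for i in range(1,k) if st[i,4]>25])
print(status.observe()['contact_force'],status.observe()['time']); job.hand_in()
```

```text
[[298, 0, 52, 19, 661], [365, 3, 23, 25, 219], [309, 17, 15, 5, 55], [342, 20, 8, 5, 26], [295, 27, 27, 26, 230], [327, 26, 28, 9, 93], [363, 31, 20, 38, 497], [383, 31, 9, 6, 33], [280, 38, 6, 10, 34], [391, 44, 19, 19, 290], [271, 56, 11, 9, 55], [299, 61, 6, 11, 39], [413, 65, 16, 4, 38], [388, 71, 19, 28, 381], [416, 71, 16, 15, 142], [432, 70, 5, 12, 31], [303, 75, 5, 7, 29], [263, 77, 29, 14, 179], [341, 93, 8, 6, 28], [410, 94, 14, 15, 118], [284, 101, 10, 12, 48], [358, 103, 7, 21, 89], [228, 104, 61, 59, 1194], [286, 114, 17, 23, 169], [394, 117, 5, 7, 28], [400, 119, 29, 49, 472], [318, 123, 16, 15, 167], [378, 123, 18, 21, 207], [315, 141, 25, 16, 289], [384, 144, 7, 12, 71], [290, 153, 57, 42, 837], [226, 156, 18, 14, 106], [238, 166, 11, 8, 38], [214, 173, 48, 52, 1073], [367, 198, 9, 9, 54], [276, 207, 39, 47, 967]]
[ 0.36696963  0.18103968 -0.05939534] 15.7333
the job is handed in; nothing more can be done
```

The orange caddy is off the peg and standing upright on the green mat, released, and the job is handed in at 15.7 s of the 72 s allowed.

I gripped it by the bar, slid it to the bend (measured at about 117 mm, 34.5°), tilted it back 35° round the bend and drew it straight out along the upturned end. Then I brought it upright, lowered it on to the mat and let go.

- **Peg force:** the wrist readings I took while it was on the peg stayed at about 4 N or less, close to the caddy's weight. Forces between readings were not recorded.
- **Standing:** the plate top is at 144.5 mm against 144 mm expected, and the rim is level.
- **Position:** its centre is about 7 mm off the mat's centre along the mat's short side. It moved slightly at release or just before, and I left it there.
- **Touchdown:** contact came about 2 mm higher than I expected, and the arm pressed briefly with about 11 N before I eased it off.
- **Other things:** a before/after comparison of the scene camera found changes only at the arm, its shadows, and the caddy's old and new places. The carton and teal look-alike have small changes beside them, which I took to be shadow. At hand-in the gripper touched nothing.

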